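# Load the disc cutter

### The job

Load the disc cutter on the bench: with the fingertips pressed on its upper face, slide the thin brass blank over the feed table until its long edge lies along the fence all the way and its front edge is fully home against the back stop inside the die slot, pressing lightly (about 10 N; more than 30 N would mark it). Then take the thick punch from the wooden stand, lower it gently into the cutter's large hole until it stands on the blank, and let go. Leave the thin punch and the other tools where they are.

Things in the scene. Friction and masses are not known exactly. Their poses are not given: they have to be found in the camera images.
- cutter: Steel disc cutter fixed on the bench, with steel feed table on levelling feet; level, but its height varies (origin 0-8 mm above the bench). Frame: x = feed direction, y = towards the fence. Deck (feed table's upper face): z = 26 mm, x -192 to -22, y -90 to +50 mm, oiled (friction about 0.2 to the blank). Upper die: 16 mm plate, z 31.5 to 47.5, x -22 to +42, y -90 to +50 mm.
- fence (a point): Foot of the fence's inner face on the deck, mid-length (cutter frame x = -104, y = +35, z = 26 mm). The fence is a straight dark bar, 5.5 mm high and 15 mm wide, along the deck's +y edge from x = -186 mm to the back stop. The blank lies along it when its centre is at cutter y = +5 mm.
- slot_mouth (a point): Front edge of the lower die (cutter frame x = -22, y = +5, z = 26 mm). The slot between lower die (0.3 mm below the deck) and upper die is 5.5 mm high, open towards -x, clear from y = -75 mm to the fence.
- back_stop (a point): Face of the back stop at the inner end of the slot (cutter frame x = +20, y = +5, z = 26 mm), 42 mm in from the mouth. With the blank home its centre is at cutter x = -30 mm, and 58 mm of it still stand out on the feed table.
- blank: Loose flat brass blank, 100 x 60 x 2.5 mm (x, y, z), about 0.12 kg; origin at the centre of its underside, x along its long side. Brushed face: a fingertip holds on it (friction 0.7 or more). Starts flat on the feed table, askew by up to about 17 degrees and off the fence, its front edge short of the slot. Too thin to pinch. Pushed sideways, it turns about the fingertip until it lies along the fence.
- large_hole (a point): Centre of the mouth of the cutter's large round hole (18 mm across, through the upper die), in the upper die's top face, 47.5 mm above the cutter's origin and at x = 0, y = +16 mm of its frame; axis vertical.
- small_hole (a point): Centre of the mouth of the cutter's small round hole (12 mm across), in the same face at x = 0, y = -10 mm. Not used.
- punch_stand: Wooden block fixed to the bench, 50 x 90 x 30 mm, origin at the centre of its underside; two blind holes 14 mm deep: an 18 mm hole at y = +22 mm for the thick punch and a 12 mm hole at y = -22 mm for the thin one.
- thick_punch: Plain round steel punch, 16 mm across, 70 mm long, about 0.11 kg; origin at the centre of its lower end, z along it. Starts upright in the stand, lower end 16 mm above the bench, 56 mm of it standing out. In the cutter, standing on the blank, its lower end is 28.5 mm above the cutter's origin and 51 mm of it stand out above the die.
- thin_punch: Plain round steel punch, 10 mm across, 70 mm long, upright in the stand; stays there.
- ring_clamp: Loose wooden ring clamp lying on the bench, 27 x 144 x 24 mm; bystander.
- dividers: Loose steel dividers lying on the bench, 44 x 117 x 8 mm; bystander.
- tweezers: Loose steel tweezers lying on the bench, 19 x 163 x 9 mm; bystander.
- caliper: Loose caliper lying on the bench, 60 x 200 x 14 mm; bystander.
- flux_jar: Loose small white jar, 48 mm across, 29 mm high; bystander.

How it is judged:
By the outcome, as a careful person would: the job done as asked, in the order asked, and still so for the second after the job is handed in, with the robot touching nothing.
It also fails if it takes over 72 s, if anything falls off the work surface, if the arm or the gripper's body presses on something with over 40 N, if the wrist force passes 120 N, or if a joint passes its speed limit or range.

### The arm

A 6-joint arm with a two-finger parallel gripper is mounted at the origin on a cart in front of the work surface, level with it; the furniture and walls round the work are solid. World frame = base frame: x ahead of the robot, y to its left, z up, the work surface at z = 0. Lengths are in m, angles in degrees, forces in N, time in s.
With the tool pointing down it reaches from about 0.3 to 0.75 m from the base axis. Payload 8.5 kg.
Tool frame: the origin (TCP) lies at the very end of the fingers, on their centre line; the grasp point (between the pads) lies 19 mm behind it; x points along the fingers, y is the direction in which the jaws open and shut, and the axes are right-handed (so a half turn about x gives the same grasp; the last joint's range is limited). The gripper opens to 85 mm and grips with 20 to 120 N. Pads are 22 mm wide; open, the fingers measure 114 mm over their backs; the gripper's body (76 mm by 85 mm) begins 54 mm behind the grasp point. The pads swing forward as they close: fully open they stand 13 mm farther back than shut.
Start: joints at [-88.253, 21.807, 74.336, -0, 83.858, -12.336], TCP at [0.134, -0.533, 0.231] pointing down, gripper open.
Joint ranges: [-178.18, 178.18], [-50.72, 133.34], [12.68, 142.11], [-81.47, 261.47], [9.98, 163.14], [-165.26, 165.26]. Speed limits (degrees/s): [136.94, 136.94, 180, 180, 180, 180].

### API

Orientations are given as a 3x3 rotation matrix whose columns are the frame's x, y, z axes.
In Python, from rig import sensors, cams, env gives the robot as it stands.
- The arm moves only by the shell command python3 -m crank 'ROWS' [FORCE]. ROWS is a JSON object of lists of equal length, an entry for each row: "hand": the closure in counts, from 0 (fully open) to 255 (shut); "translation": the shift along the tool's x, y, z in m, a list of three; "dr": the turn, a rotation vector about the tool's x, y, z in rad, a list of three. A call has 1 to 5 rows; each row is the pose to reach, as a shift and turn from the pose commanded when the call began, along the tool's axes at that moment; what a row does not reach only later rows make up. A row lasts 1/10 s, in which the tool goes at most 50 mm and 8.59 degrees, less where a joint would pass 70% of its speed; a pose out of reach is approached as far as the arm can. A call with a gripper value outside its range is refused whole. The fingers move at their own pace and stop on an object; FORCE is the grip in N (left out, the last holds). Time passes only in rows, so rows that repeat a pose let the fingers close. It gives the time, the measured TCP pose, the force and the opening at its end, in the units of the state.
- sensors.observe(): the state, without advancing time (a new reading comes with each control period).
- cams.get_image(name): name is "scene" or "top" or "wrist"; returns (picture, depth): 480x640x3 uint8, blue, green, red; 480x640 float32, m along the optical axis (not along the pixel's ray), 0 where there is no reading.
- cams.calibration(name): a dict with "vertical_fov" (degrees; the focal length in pixels is half the picture's height over the tangent of half this angle, whatever the lens; pixels are square), "cx", "cy" (the principal point, pixels), "distortion" ([k1, k2, p1, p2, k3] as OpenCV has them; the pictures are not rectified), "extrinsics" (4x4, takes a point from camera to world coordinates). Camera axes: x right, y down, z forward; pixel columns grow to the right and rows downward; lengths in m; the calibration is good to about 2 mm. A picture is of the moment at which its call begins: read the wrist's pose just before it. calibration takes no time and is no camera call; for the wrist camera it gives the pose at the moment of the call.
- env.close_job(): hands the job in, once; it reports no verdict.
The state is a dict: "time_s": time; "q": joint angles; "qvel": joint speeds; "joint_efforts": joint torques, N m; "position": TCP position; "tool_rot": TCP orientation; "ft_force": force on the tool from outside, world axes, zero at the start; "wrist_torque": the same for the moment, N m; "grip_width": finger opening in m.
Only numpy, scipy, OpenCV 4.12 (cv2) and the standard library are available. Lean on these libraries where they do the work, as an engineer would, in place of code of your own. Each camera call takes 0.05 s, during which the arm holds its last target. There are 200 camera calls.

## Working session

There is one attempt and no reset: what is moved stays moved. The work goes in short steps, Python scripts to look and compute and a shell command to move; the robot and the scene stay as the last step left them, time stands still between calls to the robot, and variables do not carry over. Pictures are saved under pics/ and viewed, about 8 in all and at most 12, crops included, and the job is handed in when it is done.

```bash
ls; mkdir -p pics
python3 - <<'E'
from rig import sensors,cams
import cv2,numpy as np
s=sensors.observe();print({k:np.round(v,4).tolist() for k,v in s.items()})
for n in ("top","scene"):
    im,d=cams.get_image(n);cv2.imwrite(f"pics/{n}0.png",im);np.save(f"pics/{n}0.npy",d)
    c=cams.calibration(n);print(n,{k:np.round(v,4).tolist() for k,v in c.items()})
E
```

```text
pics
{'time_s': 0.0, 'q': [-88.2516, 21.84, 74.3847, -0.0007, 83.8582, -12.3341], 'qvel': [-0.015, -0.0466, -0.0135, -0.0674, 0.022, -0.0472], 'joint_efforts': [-0.0003, -44.8463, -23.1273, -0.0002, 0.0049, -0.0], 'position': [0.1338, -0.5332, 0.2307], 'tool_rot': [[-0.0001, 0.2433, -0.9699], [0.0014, -0.9699, -0.2433], [-1.0, -0.0014, -0.0003]], 'ft_force': [0.0897, 0.4293, 0.3123], 'wrist_torque': [-0.0248, 0.0061, -0.016], 'grip_width': 0.0851}
top {'vertical_fov': 53.5886, 'cx': 314.4581, 'cy': 238.6275, 'distortion': [-0.1299, 0.0, 0.0, 0.0, 0.0], 'extrinsics': [[0.0293, -0.9962, 0.0815, 0.4171], [-0.9991, -0.0318, -0.0294, 0.0162], [0.0319, -0.0805, -0.9962, 1.1674], [0.0, 0.0, 0.0, 1.0]]}
scene {'vertical_fov': 57.7475, 'cx': 314.704, 'cy': 240.9826, 'distortion': [-0.0585, 0.0, 0.0, 0.0, 0.0], 'extrinsics': [[-0.8336, -0.3585, 0.4202, -0.0142], [-0.552, 0.5123, -0.658, 0.8188], [0.0206, -0.7804, -0.6249, 0.8261], [0.0, 0.0, 0.0, 1.0]]}
```

View pics/top0.png

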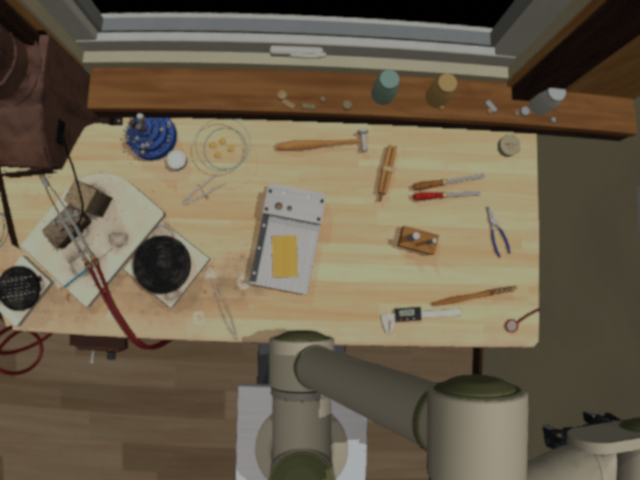

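View pics/scene0.png

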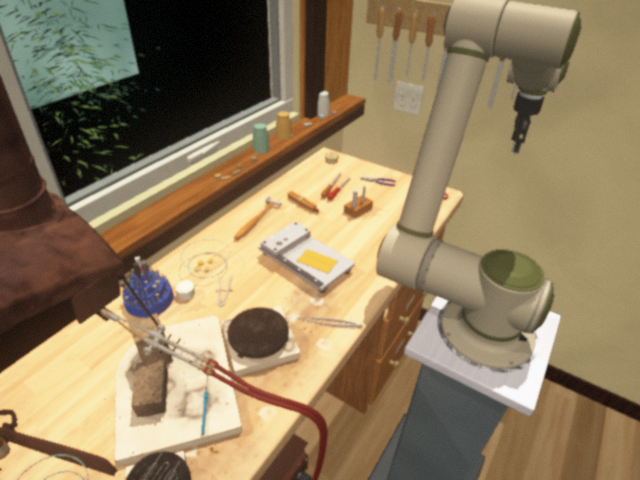

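The top view shows the cutter at about cols 250-325, rows 185-293. The die is at the far end, so feed runs roughly along world +x. The fence is on the left, the blank is at (284,256), and the large hole is at about (279,206). The stand is at about (417,240), with punches near (415,236) and (433,241). The scene view agrees.

```bash
cat > h.py <<'E'
from rig import sensors,cams
import cv2,numpy as np
def cast(uv,z,c):
    f=240/np.tan(np.radians(c["vertical_fov"]/2))
    K=np.array([[f,0,c["cx"]],[0,f,c["cy"]],[0,0,1]]);D=np.array(c["distortion"],float)
    p=cv2.undistortPoints(np.array(uv,float).reshape(-1,1,2),K,D).reshape(-1,2)
    E=np.array(c["extrinsics"]);r=np.c_[p,np.ones(len(p))]@E[:3,:3].T;o=E[:3,3]
    return o+r*((z-o[2])/r[:,2])[:,None]
def proj(P,c):
    f=240/np.tan(np.radians(c["vertical_fov"]/2))
    K=np.array([[f,0,c["cx"]],[0,f,c["cy"]],[0,0,1]]);D=np.array(c["distortion"],float)
    W=np.linalg.inv(np.array(c["extrinsics"]));
    return cv2.projectPoints(np.array(P,float).reshape(-1,1,3),cv2.Rodrigues(W[:3,:3])[0],W[:3,3],K,D)[0].reshape(-1,2)
def depthpt(uv,d,c):
    u,v=map(int,uv);z=np.median(d[v-1:v+2,u-1:u+2]);E=np.array(c["extrinsics"])
    # find the plane height from depth along ray
    a=cast([uv],0,c)[0];o=E[:3,3];zz=(a-o)@E[:3,2];return o+(a-o)*z/zz
def yellow(im):
    h=cv2.cvtColor(im,cv2.COLOR_BGR2HSV)
    return h
E
python3 - <<'E'
from h import *
c=cams.calibration("top");im=cv2.imread("pics/top0.png");d=np.load("pics/top0.npy")
h=cv2.cvtColor(im,cv2.COLOR_BGR2HSV);m=cv2.inRange(h,(15,120,100),(35,255,255));m[:225]=0;m[285:]=0;m[:,:265]=0;m[:,305:]=0
k=max(cv2.findContours(m,0,1)[0],key=cv2.contourArea);r=cv2.minAreaRect(k);b=cast(cv2.boxPoints(r),.03,c)
print("blank",r,b.round(3).tolist(),b.mean(0).round(4),np.linalg.norm(np.diff(b,axis=0),axis=1))
for n,uv,z in (("big",(279,206),.05),("small",(290,208),.05),("dieTL",(268,186),.05),("dieTR",(324,190),.05),("deckBL",(251,284),.03),("deckBR",(306,293),.03),("p1",(416,236),.08),("p2",(434,241),.08),("stand",(417,240),.03)):
    print(n,cast([uv],z,c)[0].round(4),depthpt(uv,d,c).round(4))
cv2.imwrite("pics/c1.png",cv2.resize(np.hstack([im[180:300,240:340],im[180:300,380:480]]),None,fx=4,fy=4,interpolation=cv2.INTER_CUBIC))
s=sensors.observe();w=cams.calibration("wrist")
R=np.array(s["tool_rot"]);E=np.array(w["extrinsics"]);print("cam in tool",(R.T@(E[:3,3]-s["position"])).round(4),(R.T@E[:3,:3]).round(3).tolist(),w["vertical_fov"],w["distortion"])
E
```

```text
blank ((284.2562255859375, 255.943359375), (39.946956634521484, 23.342697143554688), 88.15238952636719) [[0.512, 0.085, 0.03], [0.516, 0.029, 0.03], [0.42, 0.023, 0.03], [0.417, 0.078, 0.03]] [0.4664 0.0536 0.03  ] [0.05599308 0.09570405 0.05566253]
big [0.5833 0.0695 0.05  ] [0.5906 0.0718 0.0009]
small [0.5794 0.0433 0.05  ] [0.5862 0.0444 0.0032]
dieTL [0.6306 0.0975 0.05  ] [0.6303 0.0974 0.0513]
dieTR [ 0.6255 -0.0362  0.05  ] [ 0.6346 -0.0385  0.0011]
deckBL [0.3969 0.1306 0.03  ] [3.963e-01 1.335e-01 3.000e-04]
deckBR [ 0.3795 -0.0011  0.03  ] [ 0.3795 -0.0011  0.0296]
p1 [ 0.5197 -0.2521  0.08  ] [ 0.519  -0.2503  0.0875]
p2 [ 0.5094 -0.2952  0.08  ] [ 0.5088 -0.2934  0.0861]
stand [ 0.5147 -0.2671  0.03  ] [ 0.5146 -0.2668  0.031 ]
cam in tool [-0.1436  0.0007 -0.0785] [[0.001, -0.308, 0.951], [1.0, -0.002, -0.001], [0.002, 0.951, 0.308]] 64.32206210691983 [-0.06683557  0.          0.          0.          0.        ]
```

View pics/c1.png

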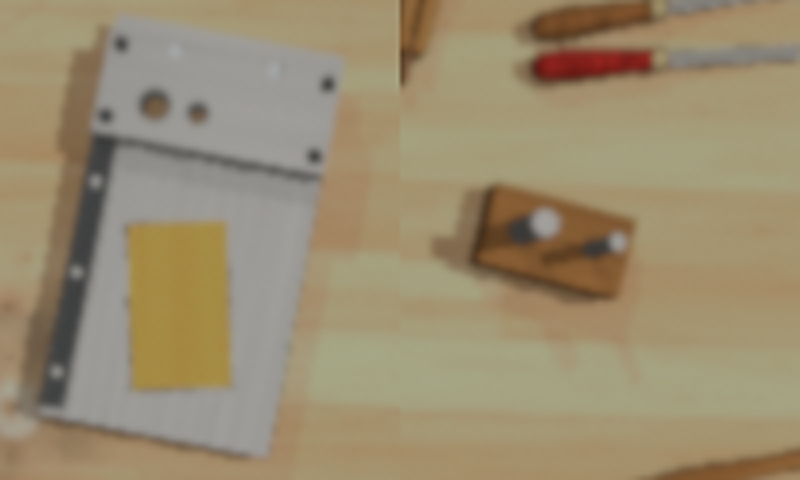

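The crops show the fence on the left and the blank turned about 12° counter-clockwise from it. The thick punch is the left one, at crop (545,222). I'll move the wrist camera over the feed table, aligned with the cutter.

```bash
python3 -m crank '{"hand":[255,255,255,255,255],"translation":[[0,-0.18,-0.175],[0,-0.18,-0.175],[0,-0.18,-0.175],[0,-0.18,-0.175],[0,-0.18,-0.175]],"dr":[[0,0,0],[0,0,0],[0,0,0],[0,0,0],[0,0,0]]}' 20
python3 -m crank '{"hand":[255,255,255,255,255],"translation":[[0,-0.18,-0.175],[0,-0.18,-0.175],[0,-0.18,-0.175],[0,-0.18,-0.175],[0,-0.18,-0.175]],"dr":[[0,0,0],[0,0,0],[0,0,0],[0,0,0],[0,0,0]]}'
python3 -m crank '{"hand":[255,255,255,255,255],"translation":[[0,-0.139,-0.134],[0,-0.139,-0.134],[0,-0.139,-0.134],[0,-0.139,-0.134],[0,-0.139,-0.134]],"dr":[[0.4,0,0],[0.4,0,0],[0.4,0,0],[0.4,0,0],[0.4,0,0]]}'
python3 -m crank '{"hand":[255,255],"translation":[[0,0,0],[0,0,0]],"dr":[[0,0,0],[0,0,0]]}'
cat > look.py <<'E'
import sys
from h import *
s=sensors.observe();c=cams.calibration("wrist");im,d=cams.get_image("wrist")
n=sys.argv[1];cv2.imwrite(f"pics/{n}.png",im);np.save(f"pics/{n}.npy",d)
import pickle;pickle.dump((s,c),open(f"pics/{n}.pkl","wb"));print(s["time_s"],np.round(s["position"],4),np.round(s["tool_rot"],3).tolist(),np.round(s["ft_force"],2))
E
python3 look.py w1
```

```text
time_s: 0.6
position: [0.2597, -0.3152, 0.2311]
tool_rot: [[-0.0, 0.243, -0.97], [0.0, -0.97, -0.243], [-1.0, -0.0, -0.0]]
ft_force: [1.1, -1.5, -0.1]
grip_width: 0.0123
time_s: 1.1
position: [0.3851, -0.0989, 0.2313]
tool_rot: [[0.0, 0.243, -0.97], [-0.0, -0.97, -0.243], [-1.0, 0.0, -0.0]]
ft_force: [0.6, -0.8, -0.2]
grip_width: 0.0003
time_s: 1.6
position: [0.4817, 0.0695, 0.2309]
tool_rot: [[-0.0, -0.152, -0.988], [0.001, -0.988, 0.152], [-1.0, -0.001, 0.0]]
ft_force: [-0.7, -0.6, 0.2]
grip_width: -0.0004
time_s: 1.8
position: [0.4805, 0.0666, 0.2309]
tool_rot: [[-0.001, -0.153, -0.988], [-0.0, -0.988, 0.153], [-1.0, 0.0, 0.001]]
ft_force: [1.0, -0.2, -0.3]
grip_width: -0.0002
1.8 [0.4805 0.0666 0.2309] [[-0.001, -0.153, -0.988], [-0.0, -0.988, 0.153], [-1.0, 0.0, 0.001]] [ 1.03 -0.16 -0.29]
```

View pics/w1.png

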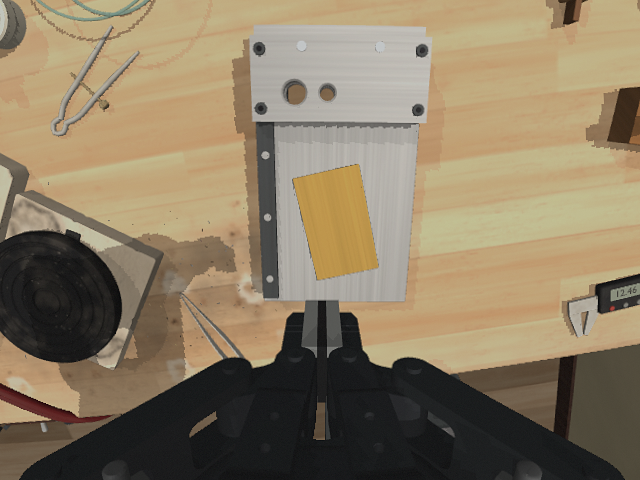

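The wrist view shows the whole cutter. The large hole is at (295,92), the small one at (327,92), and the fence's inner foot is along col ~275. The blank's corners are at about (293,179), (359,165), (379,267) and (317,279). Next I'll measure them.

```bash
cat > meas.py <<'E'
import sys,pickle
from h import *
n=sys.argv[1];im=cv2.imread(f"pics/{n}.png");d=np.load(f"pics/{n}.npy");s,c=pickle.load(open(f"pics/{n}.pkl","rb"))
h=cv2.cvtColor(im,cv2.COLOR_BGR2HSV);E=np.array(c["extrinsics"])
deck=np.median([depthpt(p,d,c)[2] for p in [(390,180),(395,220),(290,230),(395,160),(390,290),(290,280),(330,145)]])
die=np.median([depthpt(p,d,c)[2] for p in [(380,90),(360,70),(270,80),(350,110),(330,60)]])
print("deck z",deck,"die z",die)
zo=(deck-.026+die-.0475)/2;print("origin z",zo)
# fence foot line: last dark px per row
g=h[:,:,2].astype(int);pts=[]
for v in range(140,292,2):
    row=g[v,262:300];dk=np.where(row<110)[0]
    if len(dk): pts.append((262+dk.max()+.5,v))
P=cast(pts,zo+.026,c)[:,:2];vx,vy,x0,y0=cv2.fitLine(P.astype(np.float32),cv2.DIST_HUBER,0,.001,.001).ravel()
f=np.array([vx,vy])*np.sign(vx);L=np.array([-f[1],f[0]]);print("feed",f,np.degrees(np.arctan2(f[1],f[0])),"resid",np.abs((P-[x0,y0])@L).max())
hs=[]
sat=cv2.inRange(h,(0,45,0),(180,255,255))|cv2.inRange(h,(0,0,0),(180,255,110))
for (u,v),R in (((295,92),18),((327,92),14)):
    m=np.zeros_like(sat);m[v-R:v+R,u-R:u+R]=sat[v-R:v+R,u-R:u+R]
    k=max(cv2.findContours(m,0,1)[0],key=cv2.contourArea);k=cv2.convexHull(k)
    q=cast(k.reshape(-1,2),zo+.0475,c)[:,:2];(a,b),r=cv2.minEnclosingCircle(q.astype(np.float32));e=cv2.fitEllipse(k)
    hp=cast([e[0]],zo+.0475,c)[0][:2];hs.append(hp);print("hole",e,hp,"diam",2*r)
big,small=hs;dv=big-small;print("hole spacing",np.linalg.norm(dv),"dir vs L deg",np.degrees(np.arctan2(dv@f,dv@L)))
fence_y=np.array([x0,y0])@L;print("big hole to fence (19 expected)",fence_y-big@L)
O2=big-.016*L
m=cv2.inRange(h,(15,120,100),(35,255,255));k=max(cv2.findContours(m,0,1)[0],key=cv2.contourArea)
b=cv2.minAreaRect(cast(k.reshape(-1,2)+.0,zo+.0285,c)[:,:2].astype(np.float32)*1000)
bp=cv2.boxPoints(b);print("blank",b)
ctr=np.array(b[0])/1000
e=[bp[1]-bp[0],bp[2]-bp[1]];e=max(e,key=np.linalg.norm);e=e/np.linalg.norm(e);e*=np.sign(e@f)
print("origin",O2,"blank in cutter",(ctr-O2)@f,(ctr-O2)@L,"rel yaw",np.degrees(np.arctan2(e@L,e@f)))
print("corners cutter",[((p/1000-O2)@f*1000).round(1).tolist() for p in bp],[((p/1000-O2)@L*1000).round(1).tolist() for p in bp])
np.savez("fr.npz",f=f,L=L,O=O2,zo=zo,ctr=ctr,e=e)
E
python3 meas.py w1
```

```text
deck z 0.03351909192386665 die z 0.055212119697743645
origin z 0.00761560581080515
feed [ 0.9869981  -0.16073221] -9.249398 resid 0.021508935527095905
hole ((294.1133117675781, 92.08682250976562), (22.339860916137695, 24.121524810791016), 171.6768035888672) [0.58420229 0.07170856] diam 0.018477164208889008
hole ((327.003662109375, 92.18175506591797), (15.16738224029541, 16.486684799194336), 6.670357704162598) [0.58009182 0.04617815] diam 0.012547081336379051
hole spacing 0.02585918714436374 dir vs L deg -0.10310015528723758
big hole to fence (19 expected) 0.019434456522827714
blank ((467.4719543457031, 54.10310363769531), (99.16143035888672, 59.46015167236328), 3.6836225986480713)
origin [0.58163057 0.05591659] blank in cutter -0.11238285281141655 -0.020138873317280873 rel yaw 12.933022
corners cutter [-167.4, -154.1, -57.4, -70.7] [-2.3, -60.2, -38.0, 19.9]
```

The checks hold: deck to die is 21.7 mm, hole spacing is 25.9, hole to fence is 19.4 and the blank measures 99.2x59.5. The blank is at cutter (-112.4,-20.1), yaw +12.9°, with its top at z≈0.036. I'll go to a point 20 mm behind its centre, turned to match.

```bash
python3 -m crank '{"hand":[255,255,255,255,255],"translation":[[0.18,0.0187,0.0306],[0.18,0.0187,0.0306],[0.18,0.0187,0.0306],[0.18,0.0187,0.0306],[0.18,0.0187,0.0306]],"dr":[[-0.225,0,0],[-0.225,0,0],[-0.225,0,0],[-0.225,0,0],[-0.225,0,0]]}'
python3 -m crank '{"hand":[255,255,255,255],"translation":[[0,0,0],[0,0,0],[0.003,0,0],[0.006,0,0]],"dr":[[0,0,0],[0,0,0],[0,0,0],[0,0,0]]}'
python3 -m crank '{"hand":[255,255,255,255],"translation":[[0.001,0,0],[0.002,0,0],[0.003,0,0],[0.003,0,0]],"dr":[[0,0,0],[0,0,0],[0,0,0],[0,0,0]]}'
```

```text
time_s: 2.35
position: [0.4448, 0.0519, 0.0487]
tool_rot: [[-0.008, 0.069, -0.998], [0.001, -0.998, -0.069], [-1.0, -0.002, 0.008]]
ft_force: [0.4, 0.0, 1.6]
grip_width: 0.0001
time_s: 2.75
position: [0.4484, 0.0527, 0.0462]
tool_rot: [[0.003, 0.071, -0.997], [-0.0, -0.997, -0.071], [-1.0, 0.001, -0.002]]
ft_force: [0.3, 0.1, -0.9]
grip_width: -0.0002
time_s: 3.15
position: [0.4477, 0.0528, 0.0422]
tool_rot: [[-0.0, 0.071, -0.997], [0.0, -0.997, -0.071], [-1.0, -0.0, 0.0]]
ft_force: [0.3, 0.8, -0.4]
grip_width: -0.0003
```

```bash
python3 -m crank '{"hand":[255,255,255,255],"translation":[[0.001,0,0],[0.002,0,0],[0.003,0,0],[0.003,0,0]],"dr":[[0,0,0],[0,0,0],[0,0,0],[0,0,0]]}'
python3 -m crank '{"hand":[255,255,255],"translation":[[0.0005,0,0],[0.001,0,0],[0.001,0,0]],"dr":[[0,0,0],[0,0,0],[0,0,0]]}'
python3 -m crank '{"hand":[255,255,255],"translation":[[0.0005,0,0],[0.001,0,0],[0.001,0,0]],"dr":[[0,0,0],[0,0,0],[0,0,0]]}'
```

```text
time_s: 3.55
position: [0.4476, 0.0527, 0.0392]
tool_rot: [[-0.0, 0.071, -0.997], [0.0, -0.997, -0.071], [-1.0, -0.0, 0.0]]
ft_force: [-0.2, -0.2, -0.3]
grip_width: 0.0002
time_s: 3.85
position: [0.4477, 0.0527, 0.0383]
tool_rot: [[-0.0, 0.071, -0.997], [0.0, -0.997, -0.071], [-1.0, -0.0, 0.0]]
ft_force: [-0.2, -0.1, -0.7]
grip_width: -0.0
time_s: 4.15
position: [0.4477, 0.0527, 0.0373]
tool_rot: [[-0.0, 0.071, -0.998], [0.0, -0.998, -0.071], [-1.0, -0.0, 0.0]]
ft_force: [0.2, -0.6, 0.8]
grip_width: -0.0001
```

```bash
for i in 1 2 3; do python3 -m crank '{"hand":[255,255],"translation":[[0.0005,0,0],[0.0005,0,0]],"dr":[[0,0,0],[0,0,0]]}' | grep -E "pos|ft_"; done
```

```text
position: [0.4477, 0.0528, 0.0368]
ft_force: [-0.1, -0.2, 0.2]
position: [0.4477, 0.0527, 0.0363]
ft_force: [0.5, -1.0, 0.2]
position: [0.4477, 0.0527, 0.0358]
ft_force: [0.0, -0.1, -0.5]
```

```bash
for i in 1 2; do python3 -m crank '{"hand":[255,255],"translation":[[0.0003,0,0],[0.0003,0,0]],"dr":[[0,0,0],[0,0,0]]}' | grep -E "pos|ft_"; done
```

```text
position: [0.4477, 0.0528, 0.0355]
ft_force: [-0.5, 0.7, 0.4]
position: [0.4477, 0.0527, 0.0352]
ft_force: [-0.5, -0.6, -0.1]
```

```bash
for i in 1 2 3; do python3 -m crank '{"hand":[255,255],"translation":[[0.0003,0,0],[0.0003,0,0]],"dr":[[0,0,0],[0,0,0]]}' | grep -E "pos|ft_"; done
```

```text
position: [0.4477, 0.0527, 0.0351]
ft_force: [-0.4, -0.2, 3.2]
position: [0.4477, 0.0527, 0.035]
ft_force: [-2.2, -0.6, 7.1]
position: [0.4477, 0.0527, 0.035]
ft_force: [-2.7, -0.1, 12.0]
```

Contact at z≈0.0352, about 12 N now. I'll turn the blank back 0.233 rad in place, then slide it toward the fence along tool -y.

```bash
python3 -m crank '{"hand":[255,255,255,255,255],"translation":[[0,0,0],[0,0,0],[0,0,0],[0,0,0],[0,0,0]],"dr":[[0.06,0,0],[0.12,0,0],[0.18,0,0],[0.233,0,0],[0.233,0,0]]}'
python3 -m crank '{"hand":[255,255,255,255,255],"translation":[[0,-0.003,0],[0,-0.006,0],[0,-0.009,0],[0,-0.012,0],[0,-0.012,0]],"dr":[[0,0,0],[0,0,0],[0,0,0],[0,0,0],[0,0,0]]}'
python3 look.py w2
```

```text
time_s: 6.25
position: [0.4483, 0.0527, 0.035]
tool_rot: [[0.002, -0.163, -0.987], [-0.0, -0.987, 0.163], [-1.0, -0.0, -0.002]]
ft_force: [-1.4, -0.8, 9.6]
grip_width: -0.0002
time_s: 6.75
position: [0.4505, 0.0644, 0.035]
tool_rot: [[0.002, -0.161, -0.987], [-0.001, -0.987, 0.161], [-1.0, 0.0, -0.002]]
ft_force: [-0.2, -1.1, 8.1]
grip_width: -0.0
6.75 [0.4505 0.0644 0.035 ] [[0.002, -0.161, -0.987], [-0.001, -0.987, 0.161], [-1.0, 0.0, -0.002]] [-0.24 -1.15  8.12]
```

View pics/w2.png

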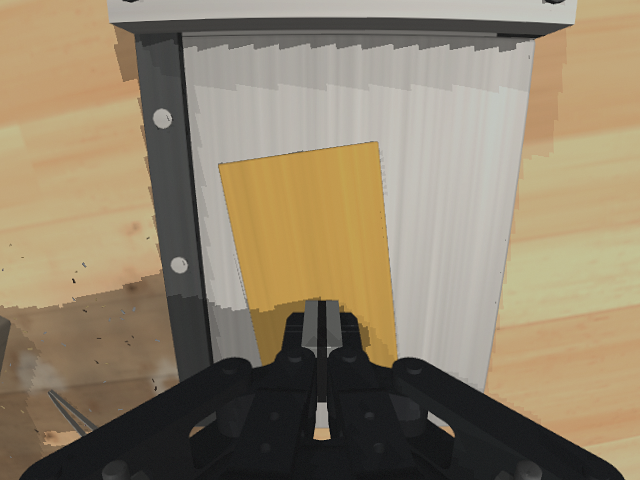

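The blank followed. It is still turned several degrees (front corners at (219,164) and (378,141)), and the fence foot is at col ~190-205. I'll add an edge measurement that works with the fingers in view.

```bash
cat > edge.py <<'E'
import sys,pickle
from h import *
n=sys.argv[1];im=cv2.imread(f"pics/{n}.png");s,c=pickle.load(open(f"pics/{n}.pkl","rb"))
F=np.load("fr.npz");f,L,O=F["f"],F["L"],F["O"];zo=.0067
h=cv2.cvtColor(im,cv2.COLOR_BGR2HSV)
m=cv2.inRange(h,(15,110,60),(35,255,255));m[:, :150]=0;m[:,500:]=0;m[300:]=0;g=h[:,:,2].astype(int)
k=max(cv2.findContours(m,0,1)[0],key=cv2.contourArea);x,y,w,hh=cv2.boundingRect(k);print("bbox",x,y,w,hh)
C=lambda p,z:(lambda q:np.c_[(q-O)@f,(q-O)@L]*1000)(cast(p,z,c)[:,:2])
def line(P,ax):
    P=P.astype(np.float32);vx,vy,x0,y0=cv2.fitLine(P,cv2.DIST_HUBER,0,.01,.01).ravel();return vx,vy,x0,y0
lf=[];rt=[]
for v in range(y+30,min(y+hh,300),3):
    u=np.where(m[v])[0]
    if len(u): lf.append((u.min()-.5,v));rt.append((u.max()+.5,v))
fr=[]
for u in range(x+15,x+w-15,3):
    v=np.where(m[:,u])[0]
    if len(v): fr.append((u,v.min()-.5))
for nm,p in (("left",lf),("right",rt),("front",fr)):
    Q=C(p,zo+.0285);vx,vy,x0,y0=line(Q,0)
    print(nm,"dir deg",round(np.degrees(np.arctan(vy/vx)) if nm!="front" else np.degrees(np.arctan(-vx/vy)),2),"med",np.median(Q,0).round(1))
fe=[]
for v in range(y+20,300,4):
    dk=np.where(g[v,120:x+6]<70)[0]
    if len(dk): fe.append((120+dk.max()+.5,v))
if fe:
    Q=C(fe,zo+.026);vx,vy,x0,y0=line(Q,0);print("fence dir",round(np.degrees(np.arctan(vy/vx)),2),"y",np.median(Q,0).round(1))
p=np.array(s["position"][:2]);print("tip",((p-O)@f*1000).round(1),((p-O)@L*1000).round(1))
E
python3 edge.py w2
```

```text
bbox 218 142 175 158
left dir deg 7.86 med [-94.2  21.6]
right dir deg 7.87 med [-94.4 -38.9]
front dir deg 7.76 med [-62.3  -7.4]
fence dir -0.15 y [-92.8  35.8]
tip -130.8 -12.7
```

```bash
python3 -m crank '{"hand":[255,255,255,255,255],"translation":[[0,-0.002,0],[0,-0.004,0],[0,-0.006,0],[0,-0.008,0],[0,-0.01,0]],"dr":[[0,0,0],[0,0,0],[0,0,0],[0,0,0],[0,0,0]]}'
python3 -m crank '{"hand":[255,255,255,255,255],"translation":[[0,-0.0015,0],[0,-0.003,0],[0,-0.0045,0],[0,-0.006,0],[0,-0.006,0]],"dr":[[0,0,0],[0,0,0],[0,0,0],[0,0,0],[0,0,0]]}'
python3 look.py w3; python3 edge.py w3
```

```text
time_s: 7.3
position: [0.452, 0.074, 0.035]
tool_rot: [[0.002, -0.161, -0.987], [-0.001, -0.987, 0.161], [-1.0, 0.001, -0.002]]
ft_force: [-0.2, -4.4, 9.1]
grip_width: -0.0001
time_s: 7.8
position: [0.453, 0.08, 0.035]
tool_rot: [[0.002, -0.161, -0.987], [-0.001, -0.987, 0.161], [-1.0, 0.0, -0.002]]
ft_force: [-1.1, -1.7, 8.9]
grip_width: 0.0004
7.8 [0.453 0.08  0.035] [[0.002, -0.161, -0.987], [-0.001, -0.987, 0.161], [-1.0, 0.0, -0.002]] [-1.08 -1.74  8.86]
bbox 241 150 162 150
left dir deg 1.14 med [-95.6  31.7]
right dir deg 1.19 med [-95.8 -28. ]
front dir deg 1.11 med [-61.9   2.7]
fence dir -0.02 y [-94.5  35.7]
tip -130.8 3.1
```

```bash
python3 -m crank '{"hand":[255,255,255,255,255],"translation":[[0,-0.001,0],[0,-0.002,0],[0,-0.003,0],[0,-0.004,0],[0,-0.004,0]],"dr":[[0,0,0],[0,0,0],[0,0,0],[0,0,0],[0,0,0]]}'
python3 look.py w4; python3 edge.py w4
```

```text
time_s: 8.35
position: [0.4537, 0.0839, 0.035]
tool_rot: [[0.002, -0.161, -0.987], [-0.001, -0.987, 0.161], [-1.0, 0.001, -0.002]]
ft_force: [0.7, -3.6, 8.2]
grip_width: 0.0002
8.35 [0.4537 0.0839 0.035 ] [[0.002, -0.161, -0.987], [-0.001, -0.987, 0.161], [-1.0, 0.001, -0.002]] [ 0.72 -3.65  8.18]
bbox 247 151 162 149
left dir deg -0.64 med [-96.1  34.4]
right dir deg -0.59 med [-96.2 -25.4]
front dir deg -0.41 med [-61.9   4.5]
fence dir -0.02 y [-94.9  35.7]
tip -130.8 7.0
```

View pics/w4.png

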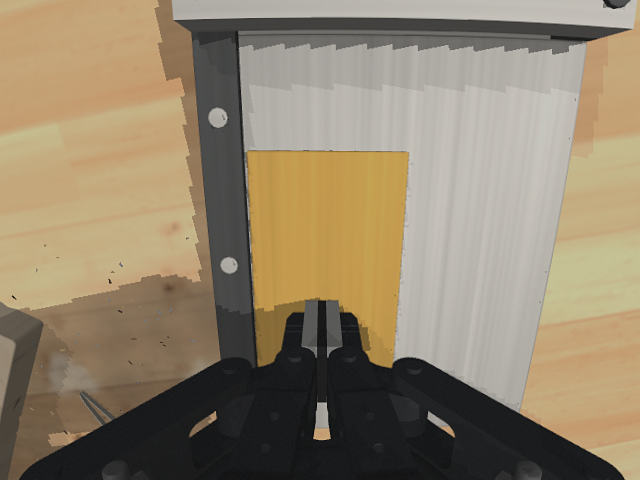

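The blank now lies nearly along the fence (-0.5°, gap of 1 mm or less). I'll press another 1.2 mm sideways, then feed in 70 mm along -z while watching the force.

```bash
python3 -m crank '{"hand":[255,255,255],"translation":[[0,-0.0006,0],[0,-0.0012,0],[0,-0.0012,0]],"dr":[[0,0,0],[0,0,0],[0,0,0]]}' | grep -E "pos|ft_"
python3 -m crank '{"hand":[255,255,255,255,255],"translation":[[0,0,-0.004],[0,0,-0.008],[0,0,-0.012],[0,0,-0.016],[0,0,-0.02]],"dr":[[0,0,0],[0,0,0],[0,0,0],[0,0,0],[0,0,0]]}'| grep -E "pos|ft_"
python3 look.py w5; python3 edge.py w5
```

```text
position: [0.4538, 0.0847, 0.035]
ft_force: [-0.6, -6.6, 8.9]
position: [0.4709, 0.0819, 0.035]
ft_force: [-10.6, -5.2, 18.4]
9.2 [0.4709 0.0819 0.035 ] [[-0.004, -0.161, -0.987], [-0.001, -0.987, 0.161], [-1.0, 0.002, 0.004]] [-10.59  -5.21  18.39]
bbox 246 151 162 149
left dir deg -0.0 med [-78.6  35.3]
right dir deg -0.08 med [-78.8 -24.6]
front dir deg -0.05 med [-44.6   5.7]
fence dir -0.52 y [-75.1  35.8]
tip -113.5 7.9
```

```bash
python3 -m crank '{"hand":[255,255],"translation":[[0,0,0],[0,0,0]],"dr":[[0,0,0],[0,0,0]]}'
python3 -m crank '{"hand":[255,255,255,255,255],"translation":[[0,0,-0.002],[0,0,-0.004],[0,0,-0.006],[0,0,-0.008],[0,0,-0.008]],"dr":[[0,0,0],[0,0,0],[0,0,0],[0,0,0],[0,0,0]]}'
```

```text
time_s: 9.45
position: [0.4718, 0.0818, 0.035]
tool_rot: [[-0.002, -0.161, -0.987], [-0.001, -0.987, 0.161], [-1.0, 0.001, 0.002]]
ft_force: [-8.0, -4.1, 14.9]
grip_width: -0.0
time_s: 9.95
position: [0.4793, 0.0806, 0.035]
tool_rot: [[-0.003, -0.161, -0.987], [-0.001, -0.987, 0.161], [-1.0, 0.001, 0.003]]
ft_force: [-9.5, -4.5, 15.7]
grip_width: -0.0002
```

```bash
python3 -m crank '{"hand":[255,255,255,255,255],"translation":[[-0.0002,0.0004,-0.002],[-0.0002,0.0004,-0.005],[-0.0002,0.0004,-0.008],[-0.0002,0.0004,-0.011],[-0.0002,0.0004,-0.014]],"dr":[[0,0,0],[0,0,0],[0,0,0],[0,0,0],[0,0,0]]}'| grep -E "pos|ft_"
python3 look.py w6; python3 edge.py w6
```

```text
position: [0.4935, 0.0782, 0.035]
ft_force: [-7.1, -1.1, 12.3]
10.45 [0.4935 0.0782 0.035 ] [[-0.002, -0.161, -0.987], [-0.0, -0.987, 0.161], [-1.0, 0.001, 0.002]] [-7.1  -1.06 12.25]
bbox 246 157 162 143
left dir deg -0.11 med [-57.   35.3]
right dir deg -0.06 med [-57.2 -24.6]
front dir deg -0.12 med [-23.9   5.6]
fence dir -0.52 y [-53.9  35.8]
tip -90.6 7.9
```

```bash
for i in 1 2; do python3 -m crank '{"hand":[255,255,255,255,255],"translation":[[0,0,-0.003],[0,0,-0.006],[0,0,-0.009],[0,0,-0.012],[0,0,-0.015]],"dr":[[0,0,0],[0,0,0],[0,0,0],[0,0,0],[0,0,0]]}'| grep -E "pos|ft_"; done
python3 -m crank '{"hand":[255,255,255,255],"translation":[[0,0,-0.002],[0,0,-0.004],[0,0,-0.006],[0,0,-0.006]],"dr":[[0,0,0],[0,0,0],[0,0,0],[0,0,0]]}'| grep -E "pos|ft_"
python3 look.py w7; python3 edge.py w7
```

```text
position: [0.5084, 0.0758, 0.035]
ft_force: [-6.2, -2.2, 11.2]
position: [0.5233, 0.0734, 0.035]
ft_force: [-5.5, -0.9, 10.8]
position: [0.5296, 0.0724, 0.035]
ft_force: [-3.9, -1.7, 9.8]
11.9 [0.5296 0.0724 0.035 ] [[-0.001, -0.161, -0.987], [-0.0, -0.987, 0.161], [-1.0, 0.0, 0.001]] [-3.93 -1.71  9.81]
bbox 252 265 149 35
left dir deg -3.49 med [-44.   35.5]
right dir deg 3.61 med [-44.1 -24.6]
front dir deg -64.42 med [2.  5.6]
fence dir -3.47 y [-42.6  35.8]
tip -54.0 7.9
```

```bash
python3 -m crank '{"hand":[255,255,255,255],"translation":[[0,0,-0.001],[0,0,-0.002],[0,0,-0.003],[0,0,-0.004]],"dr":[[0,0,0],[0,0,0],[0,0,0],[0,0,0]]}'| grep -E "pos|ft_"
python3 -m crank '{"hand":[255,255,255],"translation":[[0,0,-0.0005],[0,0,-0.001],[0,0,-0.001]],"dr":[[0,0,0],[0,0,0],[0,0,0]]}'| grep -E "pos|ft_"
```

```text
position: [0.5332, 0.0718, 0.035]
ft_force: [-4.1, -0.1, 9.1]
position: [0.5342, 0.0716, 0.035]
ft_force: [-4.8, -0.8, 10.5]
```

```bash
python3 -m crank '{"hand":[255,255,255],"translation":[[0,0,-0.0005],[0,0,-0.001],[0,0,-0.001]],"dr":[[0,0,0],[0,0,0],[0,0,0]]}'| grep -E "pos|ft_"
```

```text
position: [0.5347, 0.0716, 0.035]
ft_force: [-7.5, -0.5, 10.8]
```

Feed resistance is rising at tip x≈-48.8, where the stop was predicted. I'll push a touch more, then nudge toward the fence.

```bash
python3 -m crank '{"hand":[255,255,255,255],"translation":[[0,0,-0.0005],[0,0,-0.001],[0,-0.0005,-0.001],[0,-0.001,-0.001]],"dr":[[0,0,0],[0,0,0],[0,0,0],[0,0,0]]}'| grep -E "pos|ft_"
python3 -m crank '{"hand":[255,255],"translation":[[0,0,-0.0003],[0,0,-0.0003]],"dr":[[0,0,0],[0,0,0]]}'| grep -E "pos|ft_"
```

```text
position: [0.5351, 0.0718, 0.035]
ft_force: [-8.8, -4.8, 11.9]
position: [0.5353, 0.0719, 0.035]
ft_force: [-11.1, -5.2, 13.7]
```

```bash
python3 -m crank '{"hand":[255,255,255,255,255],"translation":[[-0.001,0,0],[-0.003,0,0],[-0.02,0,0],[-0.06,0,0.03],[-0.1,0,0.07]],"dr":[[0,0,0],[0,0,0],[0,0,0],[0,0,0],[0,0,0]]}'| grep -E "pos|ft_"
python3 -m crank '{"hand":[255,255],"translation":[[0,0,0],[0,0,0]],"dr":[[0,0,0],[0,0,0]]}'| grep -E "pos|ft_"
python3 look.py w8
python3 - <<'E'
from h import *
import pickle
im=cv2.imread("pics/w8.png");s,c=pickle.load(open("pics/w8.pkl","rb"));F=np.load("fr.npz");f,L,O=F["f"],F["L"],F["O"];zo=.0067
h=cv2.cvtColor(im,cv2.COLOR_BGR2HSV);m=cv2.inRange(h,(15,110,60),(35,255,255));m[:,:180]=0;m[:,460:]=0;m[300:]=0;m[:40]=0
k=max(cv2.findContours(m,0,1)[0],key=cv2.contourArea);print(cv2.boundingRect(k))
q=cast(k.reshape(-1,2),zo+.0285,c)[:,:2];Q=np.c_[(q-O)@f,(q-O)@L]*1000
b=cv2.minAreaRect(Q.astype(np.float32));print(b,cv2.boxPoints(b).round(1).tolist())
E
```

```text
position: [0.4728, 0.0828, 0.1306]
ft_force: [-0.0, 0.2, 0.1]
position: [0.4732, 0.083, 0.1305]
ft_force: [-0.3, 0.4, -0.4]
14.25 [0.4732 0.083  0.1305] [[0.002, -0.161, -0.987], [-0.0, -0.987, 0.161], [-1.0, -0.0, -0.002]] [-0.29  0.38 -0.41]
(277, 104, 101, 97)
((-50.86974334716797, 5.367767333984375), (57.89467239379883, 59.907108306884766), 0.05764366313815117) [[-79.80000305175781, 35.29999923706055], [-79.80000305175781, -24.600000381469727], [-21.899999618530273, -24.600000381469727], [-22.0, 35.400001525878906]]
```

View pics/w8.png

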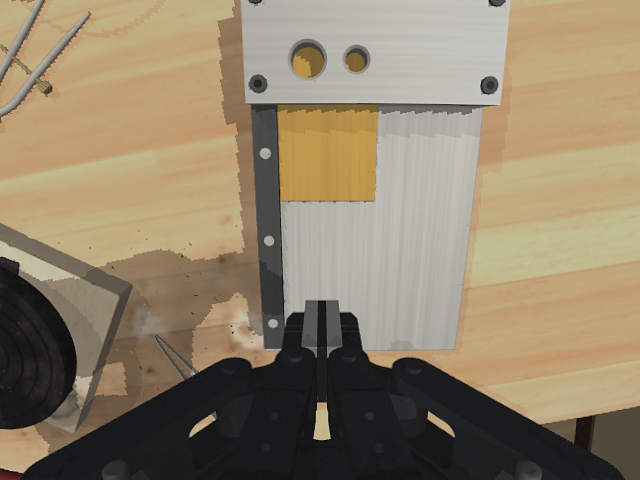

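The blank stands out 57.9 mm with its rear edge at x=-79.8. It is square to 0.06°, lies along the fence, and brass shows under both holes, so it is home. Next is a look at the punch stand.

```bash
python3 -m crank '{"hand":[255,255,255,255,255],"translation":[[-0.05,0,0],[-0.06,0.19,-0.047],[-0.06,0.19,-0.047],[-0.06,0.19,-0.047],[-0.06,0.19,-0.047]],"dr":[[0,0,0],[0,0,0],[0,0,0],[0,0,0],[0,0,0]]}'| grep -E "pos|ft_"
python3 -m crank '{"hand":[150,150,150,150,150],"translation":[[0,0.192,-0.048],[0,0.192,-0.048],[0,0.192,-0.048],[0,0.192,-0.048],[0,0.192,-0.048]],"dr":[[0,0,0],[0,0,0],[0,0,0],[0,0,0],[0,0,0]]}'| grep -E "pos|ft_"
for i in 1 2; do python3 -m crank '{"hand":[150,150,150,150,150],"translation":[[0,0,0],[0,0,0],[0,0,0],[0,0,0],[0,0,0]],"dr":[[-0.15,0,0],[-0.3,0,0],[-0.45,0,0],[-0.6,0,0],[-0.75,0,0]]}'; done
python3 -m crank '{"hand":[150,150],"translation":[[0,0,0],[0,0,0]],"dr":[[0,0,0],[0,0,0]]}'| grep -E "width"
python3 look.py w9; python3 -c "
from rig import sensors;print(sensors.observe()['q'])"
```

```text
position: [0.489, -0.1149, 0.1885]
ft_force: [0.4, 0.6, 0.2]
position: [0.5048, -0.3155, 0.187]
ft_force: [-0.0, -0.4, -0.5]
time_s: 15.8
position: [0.5052, -0.3096, 0.188]
tool_rot: [[-0.002, 0.56, -0.829], [0.002, -0.829, -0.56], [-1.0, -0.003, 0.0]]
ft_force: [-0.6, 0.1, -0.2]
grip_width: 0.0348
time_s: 16.3
position: [0.5052, -0.3096, 0.188]
tool_rot: [[-0.002, 0.974, -0.225], [0.002, -0.225, -0.974], [-1.0, -0.002, -0.001]]
ft_force: [-0.4, -0.1, -1.0]
grip_width: 0.0353
grip_width: 0.0353
16.5 [ 0.5051 -0.3095  0.1887] [[-0.001, 0.972, -0.235], [0.001, -0.235, -0.972], [-1.0, -0.001, -0.001]] [ 0.01 -0.38  0.23]
[-4.29446584e+01  2.78981107e+01  7.13926483e+01  3.88079873e-03
  8.07828661e+01 -2.93831405e+01]
```

View pics/w9.png

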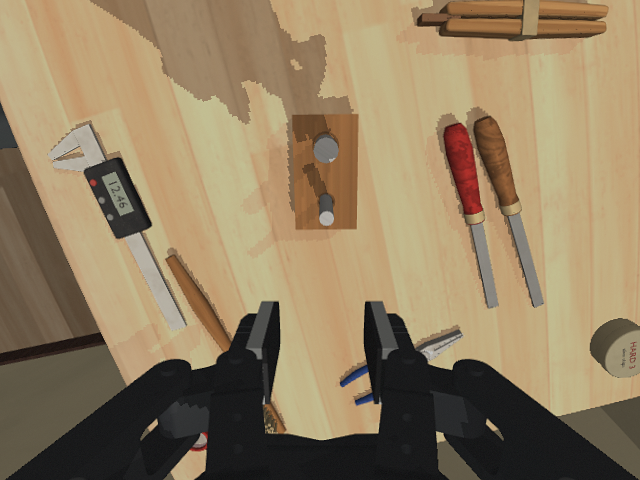

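The thick punch's top is at about (325,148), the thin one's at (326,217), and the stand is square in the image. Next I'll locate them.

Run:
```python
from h import *
import pickle
im=cv2.imread("pics/w9.png");s,c=pickle.load(open("pics/w9.pkl","rb"));d=np.load("pics/w9.npy")
h=cv2.cvtColor(im,cv2.COLOR_BGR2HSV);m=cv2.inRange(h,(0,0,100),(180,40,255))
P=[]
for (u,v,R) in ((325,148,18),(326,217,14)):
    w=np.zeros_like(m);w[v-R:v+R,u-R:u+R]=m[v-R:v+R,u-R:u+R]
    k=max(cv2.findContours(w,0,1)[0],key=cv2.contourArea);e=cv2.fitEllipse(cv2.convexHull(k))
    p=cast([e[0]],.086,c)[0];q=cast(cv2.convexHull(k).reshape(-1,2),.086,c)[:,:2].astype(np.float32)
    print(e,p.round(4),"diam",2*cv2.minEnclosingCircle(q)[1],"depth z",depthpt(e[0],d,c)[2]);P.append(p)
dv=P[0]-P[1];print("spacing",np.linalg.norm(dv),"yaw",np.degrees(np.arctan2(dv[1],dv[0]))-90)
R=np.array(s["tool_rot"]);print("in tool",(R.T@(P[0]-s["position"])).round(4))
```

```text
((325.5785827636719, 149.69664001464844), (23.998815536499023, 25.232341766357422), 8.93293285369873) [ 0.5218 -0.25    0.086 ] diam 0.015818774700164795 depth z 0.08718893433711256
((326.1490783691406, 217.72079467773438), (14.35126781463623, 15.015528678894043), 16.583309173583984) [ 0.5118 -0.293   0.086 ] diam 0.01031347643584013 depth z 0.08679736741098584
spacing 0.044093146932038974 yaw -13.044688446349141
in tool [ 0.1028  0.0024 -0.0617]
```

The spacing (44.1 mm) and diameters check out. I'll go over the thick punch, then down so the pads grip about 20 mm below its top.

```bash
python3 -m crank '{"hand":[150,150,150,150,150],"translation":[[0,0.0024,-0.04],[0,0.0024,-0.0617],[0,0.0024,-0.0617],[0.04,0.0024,-0.0617],[0.08,0.0024,-0.0617]],"dr":[[0,0,0],[0,0,0],[0,0,0],[0,0,0],[0,0,0]]}'| grep -E "pos|ft_"
python3 -m crank '{"hand":[150,150,150,150,150],"translation":[[0.02,0,0],[0.04,0,0],[0.06,0,0],[0.063,0,0],[0.063,0,0]],"dr":[[0,0,0],[0,0,0],[0,0,0],[0,0,0],[0,0,0]]}'| grep -E "pos|ft_"
python3 -m crank '{"hand":[190,200,210,255,255],"translation":[[0,0,0],[0,0,0],[0,0,0],[0,0,0],[0,0,0]],"dr":[[0,0,0],[0,0,0],[0,0,0],[0,0,0],[0,0,0]]}' 40
python3 -m crank '{"hand":[255,255,255,255],"translation":[[0,0,0],[0,0,0],[0,0,0],[0,0,0]],"dr":[[0,0,0],[0,0,0],[0,0,0],[0,0,0]]}'
```

```text
position: [0.5219, -0.2509, 0.1096]
ft_force: [0.5, -0.9, -1.3]
position: [0.5214, -0.2506, 0.0467]
ft_force: [-0.3, -0.2, 0.4]
time_s: 18.05
position: [0.5219, -0.2504, 0.0479]
tool_rot: [[0.002, 0.973, -0.231], [-0.001, -0.231, -0.973], [-1.0, 0.002, 0.001]]
ft_force: [-0.2, 0.4, 6.8]
grip_width: 0.015
time_s: 18.45
position: [0.5219, -0.2503, 0.048]
tool_rot: [[0.002, 0.973, -0.231], [-0.001, -0.231, -0.973], [-1.0, 0.002, 0.001]]
ft_force: [-0.1, -0.0, 5.8]
grip_width: 0.0148
```

Gripped at width 15 mm. I'll lift straight up slowly at first, then fully.

```bash
python3 -m crank '{"hand":[255,255,255,255,255],"translation":[[-0.004,0,0],[-0.01,0,0],[-0.02,0,0],[-0.05,0,0],[-0.1,0,0]],"dr":[[0,0,0],[0,0,0],[0,0,0],[0,0,0],[0,0,0]]}'
python3 -m crank '{"hand":[255,255],"translation":[[0,0,0],[0,0,0]],"dr":[[0,0,0],[0,0,0]]}'
python3 look.py w10
```

```text
time_s: 18.95
position: [0.5203, -0.2491, 0.1461]
tool_rot: [[-0.005, 0.973, -0.231], [0.004, -0.231, -0.973], [-1.0, -0.006, -0.002]]
ft_force: [1.2, -1.2, -0.3]
grip_width: 0.015
time_s: 19.15
position: [0.5217, -0.25, 0.1481]
tool_rot: [[0.002, 0.973, -0.231], [-0.001, -0.231, -0.973], [-1.0, 0.002, 0.001]]
ft_force: [-0.7, 0.3, -1.2]
grip_width: 0.0146
19.15 [ 0.5217 -0.25    0.1481] [[0.002, 0.973, -0.231], [-0.001, -0.231, -0.973], [-1.0, 0.002, 0.001]] [-0.73  0.26 -1.15]
```

View pics/w10.png

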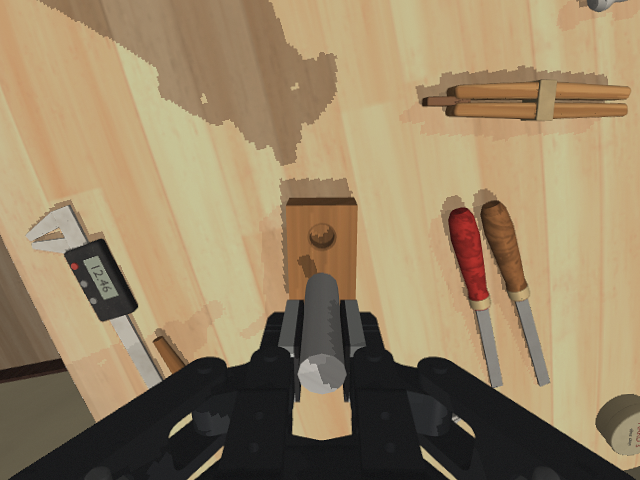

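The punch is held: top disc at (323,372), lower end's near rim at about (321,275). The stand's 18 mm hole is empty at (321,236). I'll check its tilt in the hand by comparing with the projected ideal.

Run:
```python
from h import *
import pickle
im=cv2.imread("pics/w10.png");s,c=pickle.load(open("pics/w10.pkl","rb"));d=np.load("pics/w10.npy")
R=np.array(s["tool_rot"]);p=np.array(s["position"])
t=np.linspace(0,2*np.pi,24,endpoint=False)
for nm,x in (("top",-.038),("bot",.032)):
    q=proj([p+R@[x,.008*np.cos(a),.008*np.sin(a)] for a in t],c);print(nm,"ideal u",q[:,0].min().round(1),q[:,0].max().round(1),"v",q[:,1].min().round(1),q[:,1].max().round(1))
h=cv2.cvtColor(im,cv2.COLOR_BGR2HSV);S=h[:,:,1].astype(int);V=h[:,:,2].astype(int)
for v in (272,276,280,285,290,295): 
    u=np.where(S[v,295:350]<40)[0]+295;print(v,u.min() if len(u) else None,u.max() if len(u) else None)
m=((V>135)&(S<40)).astype(np.uint8);m[:345]=0;m[400:]=0;m[:,:295]=0;m[:,350:]=0
k=max(cv2.findContours(m,0,1)[0],key=cv2.contourArea);e=cv2.fitEllipse(cv2.convexHull(k));print("top ellipse",e,cv2.boundingRect(k))
E=np.array(c["extrinsics"])
for uv in ((323,372),(322,290),(322,300),(322,320),(322,340)):
    print(uv,(R.T@(depthpt(uv,d,c)-p)*1000).round(1))
# hole in stand now
cv2.imwrite("pics/c2.png",cv2.resize(im[190:400,260:390],None,fx=2.8,fy=2.8,interpolation=cv2.INTER_CUBIC))
```

```text
top ideal u 297.9 346.6 v 351.5 392.2
bot ideal u 306.1 338.0 v 270.7 300.0
272 None None
276 312 330
280 308 335
285 307 336
290 306 337
295 305 338
top ellipse ((316.22149658203125, 377.4505310058594), (28.540006637573242, 43.48255920410156), 122.7488021850586) (298, 359, 39, 35)
(323, 372) [-39.2   0.2  -1. ]
(322, 290) [ 9.5 -0.  -7.9]
(322, 300) [-1.2 -0.  -8.3]
(322, 320) [-17.8  -0.   -8.2]
(322, 340) [-31.3  -0.1  -8.1]
```

View pics/c2.png

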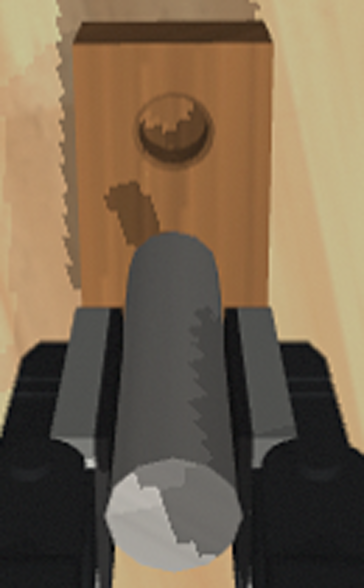

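The punch is straight in the hand (axis on the tool axis within 0.3 mm along its length). Next I'll re-measure the large hole from the closer picture w8.

```bash
cat > hole.py <<'E'
import sys,pickle
from h import *
def hole(n,cs,z=.0542):
    im=cv2.imread(f"pics/{n}.png");s,c=pickle.load(open(f"pics/{n}.pkl","rb"));h=cv2.cvtColor(im,cv2.COLOR_BGR2HSV)
    m=cv2.inRange(h,(0,45,0),(180,255,255))|cv2.inRange(h,(0,0,0),(180,255,165));out=[]
    for (u,v,R) in cs:
        w=np.zeros_like(m);w[max(0,v-R):v+R,max(0,u-R):u+R]=m[max(0,v-R):v+R,max(0,u-R):u+R]
        k=cv2.convexHull(max(cv2.findContours(w,0,1)[0],key=cv2.contourArea))
        q=cast(k.reshape(-1,2),z,c)[:,:2];e=cv2.fitEllipse((q*1e5).astype(np.float32));print(n,"hole",np.array(e[0])/1e5,"axes",np.array(e[1])/100,cv2.boundingRect(k));out.append(np.array(e[0])/1e5)
    if len(out)>1: print("spacing",np.linalg.norm(out[0]-out[1]))
    R=np.array(s["tool_rot"]);print("in tool",(R.T@(np.r_[out[0],z]-s["position"])).round(4))
if __name__=="__main__": hole(sys.argv[1],eval(sys.argv[2]))
E
python3 hole.py w8 "[(308,59,24),(356,59,18)]"; python3 hole.py w1 "[(295,92,17),(327,92,13)]"
```

```text
w8 hole [0.58436207 0.07179888] axes [20.80867188 21.03286377] (288, 38, 39, 43)
w8 hole [0.58012023 0.04607834] axes [14.62514038 14.82114136] (343, 45, 28, 30)
spacing 0.02606797752976909
in tool [ 0.0766 -0.0069 -0.1114]
w1 hole [0.58433574 0.07196326] axes [20.86556152 21.11100586] (281, 78, 27, 29)
w1 hole [0.57983414 0.04607241] axes [14.58478027 15.50324829] (318, 83, 19, 21)
spacing 0.02627927429139684
in tool [ 0.1766 -0.0211 -0.102 ]
```

```bash
python3 -m crank '{"hand":[255,255,255,255,255],"translation":[[0,-0.007,-0.14],[0,-0.007,-0.14],[0,-0.007,-0.14],[0,-0.007,-0.14],[0,-0.007,-0.14]],"dr":[[0,0,0],[0,0,0],[0,0,0],[0,0,0],[0,0,0]]}' | grep pos
python3 -m crank '{"hand":[255,255,255,255,255],"translation":[[0,-0.0065,-0.1375],[0,-0.0065,-0.1375],[0,-0.0065,-0.1375],[0.03,-0.0065,-0.1375],[0.04,-0.0065,-0.1375]],"dr":[[0,0,0],[0,0,0],[0,0,0],[0,0,0],[0,0,0]]}' | grep pos
python3 -m crank '{"hand":[255,255],"translation":[[0,0,0],[0,0,0]],"dr":[[0,0,0],[0,0,0]]}'
python3 look.py w11
```

```text
position: [0.5466, -0.1113, 0.1458]
position: [0.5712, 0.0229, 0.104]
time_s: 20.4
position: [0.5727, 0.0218, 0.1072]
tool_rot: [[0.0, 0.973, -0.233], [-0.0, -0.233, -0.973], [-1.0, 0.0, 0.0]]
ft_force: [0.3, 0.4, -1.0]
grip_width: 0.0152
20.4 [0.5727 0.0218 0.1072] [[0.0, 0.973, -0.233], [-0.0, -0.233, -0.973], [-1.0, 0.0, 0.0]] [ 0.33  0.44 -1.  ]
```

View pics/w11.png

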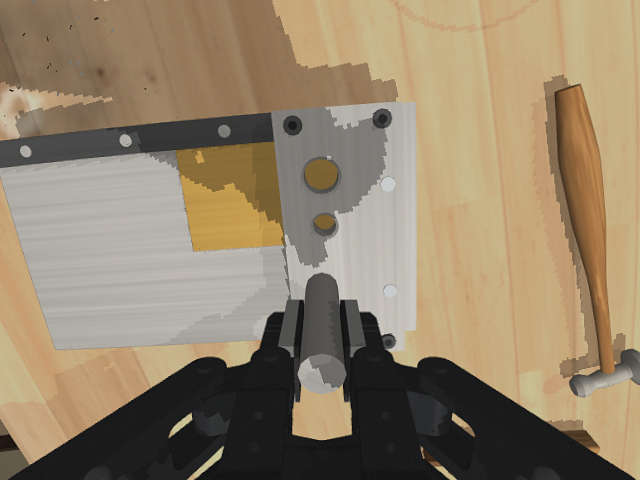

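The large hole is at (322,175), in the hand's shadow, with the punch's lower end above the die at (321,275). I'll measure the hole with edges here.

Run:
```python
from h import *
import pickle
im=cv2.imread("pics/w11.png");s,c=pickle.load(open("pics/w11.pkl","rb"));g=cv2.cvtColor(im,cv2.COLOR_BGR2GRAY)
R=np.array(s["tool_rot"]);p=np.array(s["position"])
for (u0,v0,R0) in ((322,175,26),(325,224,20)):
    pts=[]
    for a in np.arange(0,2*np.pi,np.pi/24):
        r=np.arange(R0,5,-.5);pr=cv2.remap(g,(u0+r*np.cos(a)).astype(np.float32)[None],(v0+r*np.sin(a)).astype(np.float32)[None],1)[0].astype(int)
        j=np.where(pr<pr[:8].mean()-12)[0]
        if len(j): pts.append((u0+r[j[0]]*np.cos(a),v0+r[j[0]]*np.sin(a)))
    q=cast(pts,.0542,c)[:,:2]
    for _ in range(3):
        e=cv2.fitEllipse((q*1e5).astype(np.float32));ct=np.array(e[0])/1e5;rr=np.linalg.norm(q-ct,axis=1);q=q[abs(rr-np.median(rr))<.0008]
    print(len(pts),len(q),ct,np.array(e[1])/100,"in tool",(R.T@(np.r_[ct,.0542]-p)).round(4))
```

```text
48 47 [0.58444043 0.07254101] [19.04674805 20.56681641] in tool [ 0.053  -0.0004 -0.0521]
48 29 [0.58048156 0.04665518] [12.97062134 14.59072266] in tool [ 0.053   0.0018 -0.026 ]
```

The estimates agree within 0.7 mm; the hole is at tool y≈-0.0003, z≈-0.0517. I'll move over it and lower to just above the die.

```bash
python3 -m crank '{"hand":[255,255,255,255,255],"translation":[[0,-0.0003,-0.04],[0,-0.0003,-0.0517],[0,-0.0003,-0.0517],[0.01,-0.0003,-0.0517],[0.018,-0.0003,-0.0517]],"dr":[[0,0,0],[0,0,0],[0,0,0],[0,0,0],[0,0,0]]}' | grep -E "pos|ft_"
python3 -m crank '{"hand":[255,255,255,255],"translation":[[0,0,0],[0,0,0],[0.001,0,0],[0.002,0,0]],"dr":[[0,0,0],[0,0,0],[0,0,0],[0,0,0]]}' | grep -E "pos|ft_"
for i in 1 2; do python3 -m crank '{"hand":[255,255,255],"translation":[[0.001,0,0],[0.002,0,0],[0.002,0,0]],"dr":[[0,0,0],[0,0,0],[0,0,0]]}' | grep -E "pos|ft_"; done
```

```text
position: [0.5838, 0.0724, 0.0882]
ft_force: [0.3, -0.4, -1.9]
position: [0.5842, 0.0733, 0.0871]
ft_force: [0.1, 0.4, -1.0]
position: [0.5842, 0.0734, 0.085]
ft_force: [-0.0, -1.0, -0.8]
position: [0.5842, 0.0732, 0.0828]
ft_force: [-0.0, -2.8, -1.0]
```

The camera reading was taken before the arm had settled, so I'm 1.2 mm too far in +y, and the force (Fy -2.8 N) confirms it. Correcting, then continuing down.

```bash
python3 -m crank '{"hand":[255,255,255],"translation":[[0,0.0004,0.0011],[0,0.0004,0.0011],[0,0.0004,0.0011]],"dr":[[0,0,0],[0,0,0],[0,0,0]]}' | grep -E "pos|ft_"
for i in 1 2; do python3 -m crank '{"hand":[255,255,255],"translation":[[0.001,0,0],[0.002,0,0],[0.002,0,0]],"dr":[[0,0,0],[0,0,0],[0,0,0]]}' | grep -E "pos|ft_"; done
```

```text
position: [0.5841, 0.0725, 0.0828]
ft_force: [0.6, -0.0, -0.3]
position: [0.5841, 0.0724, 0.0807]
ft_force: [0.1, 0.2, -1.2]
position: [0.5841, 0.0724, 0.0787]
ft_force: [0.2, -0.1, -0.9]
```

The punch is entering freely. Down to about z 0.069, then small steps until contact.

```bash
python3 -m crank '{"hand":[255,255,255,255,255],"translation":[[0.002,0,0],[0.004,0,0],[0.006,0,0],[0.008,0,0],[0.009,0,0]],"dr":[[0,0,0],[0,0,0],[0,0,0],[0,0,0],[0,0,0]]}' | grep -E "pos|ft_"
for i in 1 2 3; do python3 -m crank '{"hand":[255,255],"translation":[[0.0005,0,0],[0.0005,0,0]],"dr":[[0,0,0],[0,0,0]]}' | grep -E "pos|ft_"; done
```

```text
position: [0.5841, 0.0724, 0.0696]
ft_force: [0.2, -0.4, -1.1]
position: [0.5842, 0.0723, 0.0694]
ft_force: [1.3, 0.3, -0.6]
position: [0.5842, 0.0723, 0.0689]
ft_force: [1.0, 0.2, -1.3]
position: [0.5842, 0.0723, 0.0684]
ft_force: [-0.2, -0.2, -1.0]
```

```bash
for i in 1 2 3 4; do python3 -m crank '{"hand":[255,255],"translation":[[0.0004,0,0],[0.0004,0,0]],"dr":[[0,0,0],[0,0,0]]}' | grep -E "pos|ft_"; done
```

```text
position: [0.5842, 0.0723, 0.0679]
ft_force: [-0.1, -0.6, -0.8]
position: [0.5842, 0.0724, 0.0675]
ft_force: [0.3, 0.5, -0.4]
position: [0.5842, 0.0724, 0.0671]
ft_force: [-0.4, 0.8, -1.4]
position: [0.5842, 0.0724, 0.0668]
ft_force: [-0.2, 0.1, -0.9]
```

```bash
for i in 1 2 3; do python3 -m crank '{"hand":[255,255],"translation":[[0.0004,0,0],[0.0004,0,0]],"dr":[[0,0,0],[0,0,0]]}' | grep -E "pos|ft_"; done
```

```text
position: [0.5843, 0.0724, 0.0668]
ft_force: [-1.5, -0.3, 4.0]
position: [0.5843, 0.0724, 0.0667]
ft_force: [-2.0, 0.3, 6.9]
position: [0.5844, 0.0724, 0.0667]
ft_force: [-2.7, 0.2, 10.6]
```

It stands on the blank (contact at z 0.0668, as predicted). I'll take the preload off, then open and retreat.

```bash
python3 -m crank '{"hand":[255,255],"translation":[[-0.0009,0,0],[-0.0009,0,0]],"dr":[[0,0,0],[0,0,0]]}' | grep -E "pos|ft_"
python3 -m crank '{"hand":[215,200,185,170,150],"translation":[[0,0,0],[0,0,0],[0,0,0],[0,0,0],[0,0,0]],"dr":[[0,0,0],[0,0,0],[0,0,0],[0,0,0],[0,0,0]]}' 20
python3 -m crank '{"hand":[150,150,150,150,150],"translation":[[0,0,0],[-0.01,0,0],[-0.03,0,0],[-0.06,0,0],[-0.1,0,0]],"dr":[[0,0,0],[0,0,0],[0,0,0],[0,0,0],[0,0,0]]}'
python3 -m crank '{"hand":[150,150,150,150],"translation":[[0,0,0.05],[0,0,0.08],[0,0,0.08],[0,0,0.08]],"dr":[[0,0,0],[0,0,0],[0,0,0],[0,0,0]]}'
python3 look.py w12
python3 - <<'E'
from h import *
im,_=cams.get_image("top");cv2.imwrite("pics/top1.png",im)
w=cv2.imread("pics/w12.png");cv2.imwrite("pics/fin.png",np.hstack([cv2.resize(w[60:420,100:580],(480,360)),cv2.resize(im[170:310,370:480],(283,360),interpolation=2)]))
E
```

```text
position: [0.5843, 0.0724, 0.0667]
ft_force: [-1.7, 0.6, 4.9]
time_s: 26.05
position: [0.5842, 0.0723, 0.0663]
tool_rot: [[-0.0, 0.973, -0.231], [0.0, -0.231, -0.973], [-1.0, -0.0, 0.0]]
ft_force: [0.1, 0.9, -0.0]
grip_width: 0.0351
time_s: 26.55
position: [0.5835, 0.0724, 0.1671]
tool_rot: [[-0.003, 0.973, -0.231], [0.0, -0.231, -0.973], [-1.0, -0.003, 0.0]]
ft_force: [1.1, -0.7, -0.9]
grip_width: 0.0354
time_s: 26.95
position: [0.5658, -0.0058, 0.1671]
tool_rot: [[0.001, 0.973, -0.232], [0.0, -0.232, -0.973], [-1.0, 0.001, -0.0]]
ft_force: [0.0, 0.2, -0.5]
grip_width: 0.0351
26.95 [ 0.5658 -0.0058  0.1671] [[0.001, 0.973, -0.232], [0.0, -0.232, -0.973], [-1.0, 0.001, -0.0]] [ 0.01  0.22 -0.54]
```

View pics/fin.png

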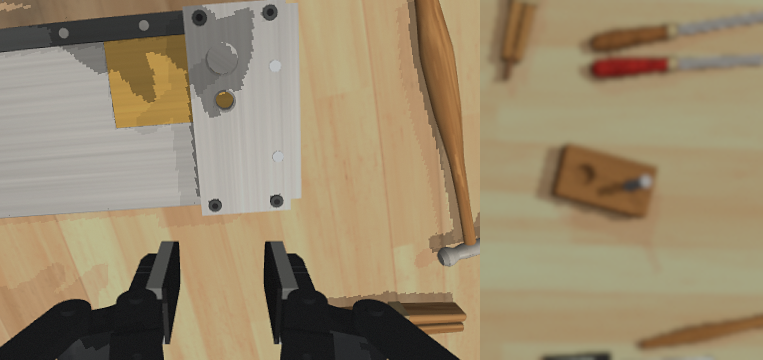

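The punch stands in the large hole at (222,60), the blank is still against the fence, and the thin punch is still in the stand. One last numeric check before handing in.

Run:
```python
from h import *
import pickle
im=cv2.imread("pics/w12.png");s,c=pickle.load(open("pics/w12.pkl","rb"));d=np.load("pics/w12.npy");F=np.load("fr.npz");f,L,O=F["f"],F["L"],F["O"];zo=.0067
h=cv2.cvtColor(im,cv2.COLOR_BGR2HSV);m=cv2.inRange(h,(15,110,40),(35,255,255));m[:,:190]=0;m[:,292:]=0;m[200:]=0;m[:90]=0
k=max(cv2.findContours(m,0,1)[0],key=cv2.contourArea);q=cast(k.reshape(-1,2),zo+.0285,c)[:,:2]
b=cv2.minAreaRect((np.c_[(q-O)@f,(q-O)@L]*1000).astype(np.float32));print(b,cv2.boxPoints(b).round(1).tolist())
print("punch top",[depthpt(p,d,c).round(4) for p in ((322,118),(318,114),(326,122))],"expect z",zo+.0985)
```

```text
((-52.044342041015625, 5.4793701171875), (60.125484466552734, 56.063133239746094), 89.80338287353516) [[-80.19999694824219, -24.5], [-24.100000381469727, -24.700000762939453], [-23.899999618530273, 35.400001525878906], [-80.0, 35.599998474121094]]
punch top [array([0.5846, 0.0724, 0.1055]), array([0.5831, 0.0748, 0.1061]), array([0.5862, 0.07  , 0.1056])] expect z 0.1052
```

```bash
python3 -c "
from rig import env;print(env.close_job())"
```

```text
the job is handed in; nothing more can be done
None
```

The cutter is loaded, and I handed the job in at about 27 s of the 72 s allowed.

**Blank:** I slid it with the closed fingertips against the fence and fed it in until it met the back stop. The pressing force was mostly 8–14 N; it rose to 18 N once at the start of the feed. In the last check its rear edge is at cutter x ≈ -80 mm, as it should be when home. It lies along the fence, square to about 0.2°. That check was made from the part still standing out; the front edge inside the slot cannot be seen directly.

**Thick punch:** I lowered it into the large hole, and it met the blank at about 4 N (10.6 N at most). I released it with the preload mostly off. Its top is at z ≈ 0.1055 m, where 0.1052 m is expected when it stands on the blank.

**Other tools:** The thin punch is still in the stand, and nothing else was touched.

**Disagreements along the way:**
- I started the punch about 1.2 mm off because I measured before the arm had settled. A 2.8 N side force showed it, and after correcting, the punch went in freely.
- Two readings of the deck's height differed by about 0.8 mm. I used the one from the fingertip contact.
- After the back stop check, the measured rear edge moved from -79.8 to about -80.1 mm. I put this down to measurement error.

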